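Set the dial and hold the index plunger out

ROBOT

A 7-joint arm with a two-finger parallel gripper is mounted at the origin on a cart in front of the work surface, level with it; the furniture and walls round the work are solid. World frame = base frame: x ahead of the robot, y to its left, z up, the work surface at z = 0. Lengths are in m, angles in rad, forces in N, time in s.
With the tool pointing down it reaches from about 0.35 to 0.9 m from the base axis. Payload 8.1 kg.
Tool frame: the origin (TCP) lies between the finger pads; the fingertips stand 17 mm ahead of it and the grasp point (between the pads) lies 2 mm behind it; z points along the fingers, y is the line along which they close (so a half turn about z gives the same grasp; the last joint's range is limited). The gripper opens to 92 mm and grips with 3 to 60 N. Pads are 19 mm wide; open, the fingers measure 130 mm over their backs; the gripper's body (75 mm by 190 mm) begins 47 mm behind the grasp point.
Start: joints at [-1.318, 0.434, 0.025, 1.573, -0.012, 1.134, -0.075], TCP at [0.218, 0.586, 0.244] pointing down, gripper open.
Joint ranges: [-2.62, 2.62], [-0.44, 2.09], [-1.27, 1.32], [0.08, 2.57], [-1.32, 4.46], [0.12, 2], [-2.74, 2.74]. Speed limits (rad/s): [2.22, 2.22, 3.01, 3.01, 3.14, 3.14, 3.14].

INTERFACE

Orientations are given as a rotation vector (axis times angle).
In Python, from cell import observe, get_image, calibration, sign_off, look_for, regions_of, landmark_of gives the robot as it stands.
- The arm moves only by the tool jog_arm, never from a script. Its argument "plan" is a list of rows, each an object with "offset": the shift along the tool's x, y, z normalised to -1 to 1, where 1 is 0.15 m, a list of three; "twist": the turn, a rotation vector about the tool's x, y, z normalised to -1 to 1, where 1 is 2 pi rad, a list of three; "fingers": the gripper command: -1 is shut, 1 is fully open, values between are in proportion. In form: [{"offset": [x, y, z], "twist": [ax, ay, az], "fingers": fingers}, ...]. A call has 1 to 20 rows; each row is the pose to reach, as a shift and turn from the pose commanded when the call began, along the tool's axes at that moment, turning the shorter way round; what a row does not reach only later rows make up. A row lasts 1/8 s, in which the tool goes at most 62.5 mm and 10.7 degrees, less where a joint would pass 70% of its speed; a pose out of reach is approached as far as the arm can. A call with a number of a shift or a turn outside -1 to 1 is refused whole. A call with a gripper value outside its range is refused whole. The fingers move at their own pace and stop on an object; "newtons" is the grip in N (left out, the last holds). Time passes only in rows, so rows that repeat a pose let the fingers close. It gives the time, the measured TCP pose, the force, the opening and the grip force at its end, in the units of the state.
- observe(): the state, without advancing time (a new reading comes with each control period).
- get_image(name): name is "side" or "top"; returns the picture (400x640x3 uint8, red, green, blue); there is no depth.
- calibration(name): a dict with "fov_y" (degrees; the focal length in pixels is half the picture's height over the tangent of half this angle, whatever the lens; pixels are square), "cx", "cy" (the principal point, pixels), "position" and "attitude" of the camera in the world. Camera axes: x right, y down, z forward; pixel columns grow to the right and rows downward; lengths in m; the calibration is good to about 2 mm. A picture is of the moment at which its call begins. calibration takes no time and is no camera call.
- sign_off(): hands the job in; it is judged then, once.
Trained networks look in the newest picture that a camera, given by its name, has taken for a name from the list of things; names that differ only in an ending like _2 or _b are one class to them, and where a whole thing is asked for, a point or a joint stands for the part that bears it (a point fixed in the world has none). Each returns a list of dicts, best first, with "conf" (0 to 1); they miss things now and then, are a little off and sometimes report something else, mostly with a low value. They report only what shows in the picture. A call takes as long as a camera call.
- look_for(thing, camera): "box" ([left, top, width, height] as shares, 0 to 1, of the picture: columns of its width, rows of its height, round what is visible of it).
- regions_of(thing, camera): "region" (400x640 bool, what is visible of it) and "box" ([left, top, width, height] as shares, 0 to 1, of the picture: columns of its width, rows of its height, round what is visible of it).
- landmark_of(thing, camera): "at" ([row, column] as shares, 0 to 1, of the picture: columns of its width, rows of its height: a listed point, or the origin of a listed thing).
The state is a dict: "clock": time; "joints": joint angles; "dq": joint speeds; "joint_efforts": joint torques, N m; "position": TCP position; "ee_rot": TCP orientation; "force": force on the tool from outside, world axes, zero at the start; "ft_torque": the same for the moment, N m; "width": opening from 0.0 (shut) to 1.0 (fully open); "gripper_force": force on a finger pad.
Only numpy, scipy, OpenCV 4.12 (cv2) and the standard library are available. Lean on these libraries where they do the work, as an engineer would, in place of code of your own. Each camera call takes 0.05 s, during which the arm holds its last target. There are 200 camera calls.

TASK

Make the sample carousel ready to be turned by a colleague. First turn the dial on the carousel's base until its pointer lines up with the little marker clip on the scale (leave the clip where it is). Then take hold of the index plunger's round knob, pull it straight up as far as it goes against its spring, so that the pin is clear of its hole in the turntable, and finish while still holding it up there; do not disturb the other things on the bench.

Things in the scene. Friction and masses are not known exactly. Their poses are not given: they have to be found in the camera images.
- carousel: Indexing carousel, one unit fixed on the bench: aluminium base plate 170 (x) by 310 (y) by 12 mm, origin at the centre of its underside, x away from the robot at yaw 0, y along the plate. Turntable (fixed, 156 mm across, top 28 mm above the bench, three vials fixed on its +y half, 93 mm high) centred at y = +65 mm; plunger at x = y = 0; dial housing (92 by 84 by 28 mm, top at 40 mm) at y = -108 mm.
- index_hole (a point): Mouth of the hole in the turntable's rim that the index pin sits in, on the plunger's axis, 28 mm above the bench. Above it a bracket carries the plunger: a steel arm 26 mm wide (carousel x), from 44 to 54 mm above the bench, runs from the plunger to a post at carousel y = -30 mm; a nut (22 mm across) and barrel rise above the arm to 65.5 mm, just under the knob.
- dial_axis (a point): Point on the dial's vertical axis, 70 mm above the bench, where its upright black grip bar can be grasped: 36 mm long (along the pointer), 12 mm thick, from 48.5 to 82.5 mm above the bench, centred on the axis, on a 46 mm round skirt. This point does not turn with the dial: its axes are the carousel's.
- pointer_tip (a point): Tip of the dial's pointer (thin aluminium needle low on the skirt), 33 mm from the dial's axis, 45 mm above the bench; it turns with the dial.
- marker_tip (a point): Inner tip of the marker clip (small aluminium block 9 by 6 by 5 mm at the edge of the black scale disc, lower than the skirt's top), also 33 mm from the dial's axis; when pointer and marker line up this point and pointer_tip coincide. Scale ticks are 10 degrees apart.
- dial (a joint): Dial angle, rad; at 0 the pointer points to the carousel's -x (towards the robot at yaw 0); grows clockwise seen from above; range -2.2 to 2.2. It starts 0.5 to 1.7 rad anticlockwise of the marker. Turns with light friction (0.06 N m) and stays where it is left.
- marker (a joint): Angle of the marker clip, rad, on the same scale as the dial (pointer and clip line up when the two joints are equal). It is stiff; do not move it.
- plunger_knob (a point): Centre of the plunger's black ribbed pull knob, a cylinder 24 mm in diameter and 28 mm high on the vertical plunger axis; with the pin seated this point is 80 mm above the bench and the knob spans 66 to 94 mm; it rises with the plunger.
- plunger (a joint): How far the plunger is pulled up, m: 0 seated (8 mm steel pin 10 mm deep in its hole), 0.010 tip level with the turntable's top, 0.014 stop, fully pulled. The spring pulls back with 5.6 N at 0 and 10.5 N at the stop; let go, it snaps back.
- instrument_corner (a point): Point on the bench at the front left corner of the tall cream-coloured instrument right of the carousel, between it and the arm's starting place; the instrument is fixed, up to 0.31 m high and reaches from here 0.4 m back and 0.28 m to the right (overhanging head in front). Swing the arm round in front of it or well above it.
- window_holder: Black ring 44 mm across and 12 mm high lying loose on the carousel's base plate in front of the bracket; origin at its underside's centre. Bystander.
- sample_jar: Loose jar with a screw cap, 66 mm across, 86 mm high, left of the carousel; origin at its underside's centre. Bystander.
- petri_dish: Loose round dish, 59 mm across, 12 mm high, left of the carousel; origin at its underside's centre. Bystander.
- tape_roll: Loose roll of tape lying flat, 104 mm across, 25 mm high, behind the carousel; origin at its underside's centre. Bystander.
- beaker_small: Loose upturned white beaker, 81 mm across, 112 mm high, behind the carousel; origin at its underside's centre. Bystander.

How it is judged:
By the outcome, as a careful person would: the job done as asked, in the order asked, and still so for the second after the job is handed in, while the arm keeps its last pose, push and grip.
It also fails if it takes over 48 s, if anything falls off the work surface, if the arm or the gripper's body presses on something with over 40 N, if the wrist force passes 120 N, or if a joint passes its speed limit or range.

## Working session

There is one attempt and no reset: what is moved stays moved. The work goes in short steps, Python scripts to look and compute and a tool call to move; the robot and the scene stay as the last step left them, time stands still between calls to the robot, and variables do not carry over. Pictures are saved under pics/ and viewed, at most 10 in all, crops included, and the job is handed in when it is done.

Besides the shell and the picture viewer there is one more tool, called after ">>>" by a JSON object that holds its "name" and its "arguments". jog_arm: Moves the arm, as the interface text tells. Scaled input: -1 to 1 covers 0.15 m each way for a shift and 2 pi rad each way for a turn. Its arguments: {"type":"object","properties":{"plan":{"type":"array","items":{"type":"object","properties":{"offset":{"type":"array","items":{"type":"number","minimum":-1,"maximum":1}},"twist":{"type":"array","items":{"type":"number","minimum":-1,"maximum":1}},"fingers":{"type":"number"}}}},"newtons":{"type":"number"}},"required":["plan"]}

```bash
mkdir -p pics; ls; cat > h.py <<'E'
import numpy as np, cv2
from scipy.spatial.transform import Rotation as R
from cell import *
def cam(n):
    c=calibration(n); f=200/np.tan(np.radians(c["fov_y"])/2)
    A=np.array(c["attitude"],float)
    M=A if A.shape==(3,3) else (R.from_rotvec(A).as_matrix() if A.size==3 else R.from_quat(A).as_matrix())
    return c,f,M,np.array(c["position"])
def ray(n,at):
    c,f,M,p=cam(n); v=at[0]*400;u=at[1]*640
    d=M@np.array([(u-c["cx"])/f,(v-c["cy"])/f,1]); return p,d/np.linalg.norm(d)
def onz(n,at,z):
    p,d=ray(n,at); return p+d*(z-p[2])/d[2]
def proj(n,X):
    c,f,M,p=cam(n); q=M.T@(np.array(X)-p); return f*q[0]/q[2]+c["cx"], f*q[1]/q[2]+c["cy"]
def tri(ats):
    A=np.zeros((3,3));b=np.zeros(3)
    for n,at in ats:
        p,d=ray(n,at);P=np.eye(3)-np.outer(d,d);A+=P;b+=P@p
    return np.linalg.solve(A,b)
E
python3 - <<'E'
from h import *
for n in("side","top"):
    print(calibration(n)); cv2.imwrite(f"pics/{n}0.png",get_image(n)[...,::-1])
zs=dict(carousel=0,index_hole=.028,dial_axis=.07,pointer_tip=.045,marker_tip=.045,plunger_knob=.08,instrument_corner=0,window_holder=.012,sample_jar=0,beaker_small=0)
for t,z in zs.items():
    a={}
    for n in("side","top"):
        L=landmark_of(t,n)
        if L: a[n]=L[0]["at"]; print(t,n,round(L[0]["conf"],2),np.round(np.array(L[0]["at"])*[400,640],1),np.round(onz(n,L[0]["at"],z),4))
    if len(a)==2: print("   tri",np.round(tri(list(a.items())),4))
print(observe())
E
```

```text
pics
{'fov_y': 43.279994159184966, 'cx': 318.2750343809548, 'cy': 191.58911340695897, 'position': array([0.50515493, 1.21917597, 1.2835718 ]), 'attitude': array([-0.15205649,  2.89308471, -1.10516045])}
{'fov_y': 56.33432221688406, 'cx': 318.05926549126895, 'cy': 201.71710604647552, 'position': array([0.4527081 , 0.13800406, 1.03172055]), 'attitude': array([-2.10589027,  2.13269858, -0.19568413])}
carousel side 0.91 [221.8 340.7] [0.5448 0.2007 0.    ]
carousel top 0.68 [239.8 297.5] [0.5446 0.2007 0.    ]
   tri [ 0.5447  0.2007 -0.    ]
index_hole side 0.59 [219.1 343.7] [0.5353 0.2109 0.028 ]
index_hole top 0.87 [236.8 294.8] [0.5503 0.2062 0.028 ]
   tri [0.543  0.207  0.0247]
dial_axis side 0.69 [184.8 336.9] [0.5668 0.1038 0.07  ]
dial_axis top 0.84 [231.1 334. ] [0.5597 0.102  0.07  ]
   tri [0.5635 0.1017 0.067 ]
pointer_tip side 0.66 [181.5 345.1] [0.5419 0.0629 0.045 ]
pointer_tip top 0.77 [236.1 339.8] [0.549  0.0861 0.045 ]
   tri [0.5437 0.0878 0.0721]
plunger_knob side 0.46 [207.2 341.6] [0.5438 0.2061 0.08  ]
plunger_knob top 0.46 [237.7 294.1] [0.543  0.2045 0.08  ]
 
[... 645 characters left out ...]
1 -0.0113]
{'clock': 1.1, 'joints': array([-1.31760357,  0.43448594,  0.02498968,  1.57317263, -0.01154918,
        1.13398749, -0.07510465]), 'dq': array([-0.00014528,  0.00104563, -0.00032595,  0.00020751,  0.00057007,
       -0.00307465,  0.000995  ]), 'joint_efforts': array([-1.25941942e-04, -6.67661762e+01,  9.83792916e-01, -3.14814520e+01,
       -6.05794648e-02,  3.27663403e-02,  3.62727320e-06]), 'position': array([0.21775296, 0.58587513, 0.24376108]), 'ee_rot': array([5.56014057e-01, 3.09193489e+00, 1.34617473e-04]), 'force': array([ 0.20264319, -0.41443683, -0.30362546]), 'ft_torque': array([-0.04922047, -0.03146949,  0.02377267]), 'gripper_force': 0.0, 'width': 0.9961394429459939}
```

```bash
python3 - <<'E'
import cv2
t=cv2.imread("pics/top0.png");s=cv2.imread("pics/side0.png")
cv2.imwrite("pics/top_c.png",cv2.resize(t[180:300,250:400],None,fx=5,fy=5,interpolation=2))
cv2.imwrite("pics/side_c.png",cv2.resize(s[150:270,270:420],None,fx=5,fy=5,interpolation=2))
E
```

```text
(no output)
```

View pics/top0.png

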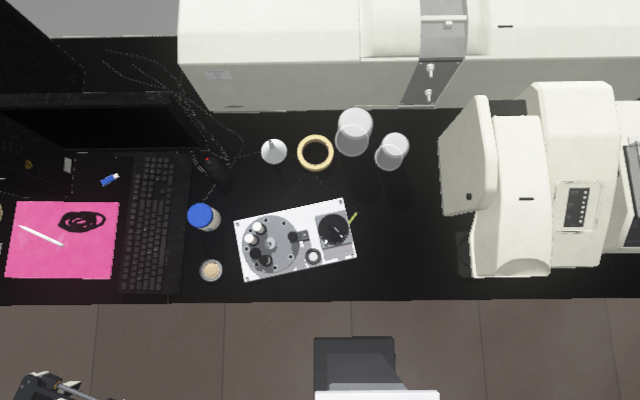

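View pics/side0.png

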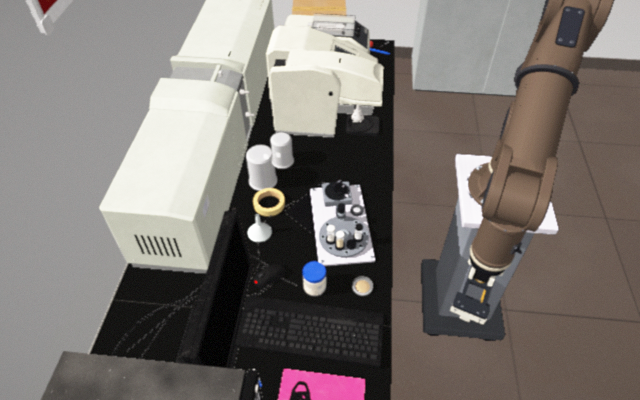

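View pics/top_c.png

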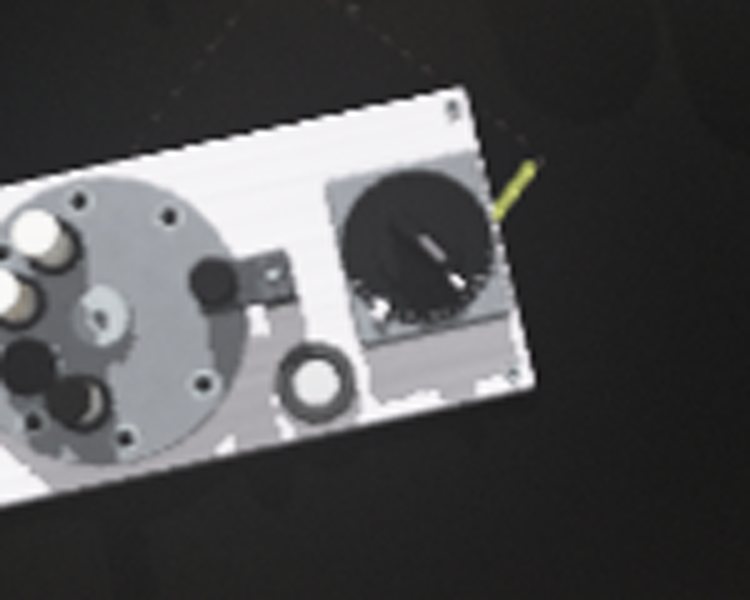

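View pics/side_c.png

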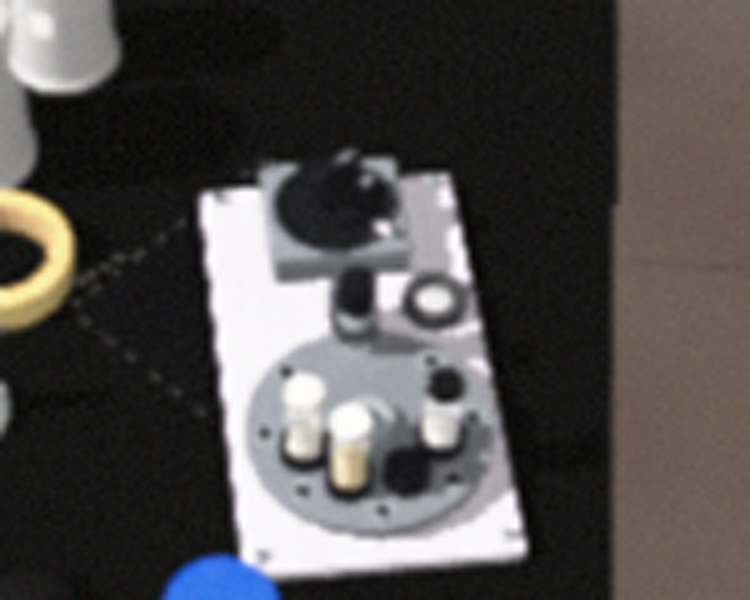

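The top view shows the needle tip near px (342.6, 237.6) and the clip near (325.6, 242). In the side view they are near (343.6, 186) and (346.6, 195.6). The plunger knob is at top px (293, 236), and nothing blocks the way from the start pose.

```bash
cat >> h.py <<'E'
def onpx(n,u,v,z): return onz(n,(v/400,u/640),z)
E
python3 - <<'E'
from h import *
im=cv2.imread("pics/top0.png")
# plate outline
C=np.array([onpx("top",*p,.012)[:2] for p in [(235,221),(343,198),(357,257),(247,281)]])
print(np.round(C,4), [np.linalg.norm(C[i]-C[(i+1)%4]).round(4) for i in range(4)])
e=C[0]-C[1]; e2=C[3]-C[2]; print("yaw",[np.degrees(np.arctan2(-v[0],v[1])).round(2) for v in(e,e2)], "mid",C.mean(0))
for n,pp,mm in(("top",(342.6,237.6),(325.6,242)),("side",(343.6,186),(346.6,195.6))):
    P=onpx(n,*pp,.045)[:2];M=onpx(n,*mm,.043)[:2]
    for yaw in (11,13):
        y=np.radians(yaw);o=np.array([.5445,.2045]); ax=o+.108*np.array([np.sin(y),-np.cos(y)])
        for q in(P,M): d=q-ax; print(n,yaw,q.round(4),ax.round(4),np.linalg.norm(d).round(4),np.degrees(np.arctan2(d[1],d[0])).round(1))
c=onpx("top",250+418/5,180+248/5,.041);print("disc centre",c)
E
```

```text
[[0.5975 0.3722]
 [0.6582 0.073 ]
 [0.4951 0.0392]
 [0.4352 0.3352]] [np.float64(0.3053), np.float64(0.1665), np.float64(0.302), np.float64(0.1665)]
yaw [np.float64(11.47), np.float64(11.44)] mid [0.5464828  0.20488546]
top 11 [0.5449 0.0788] [0.5651 0.0985] 0.0282 -135.7
top 11 [0.534  0.1238] [0.5651 0.0985] 0.0401 140.8
top 13 [0.5449 0.0788] [0.5688 0.0993] 0.0315 -139.4
top 13 [0.534  0.1238] [0.5688 0.0993] 0.0425 144.8
side 11 [0.5454 0.084 ] [0.5651 0.0985] 0.0245 -143.7
side 11 [0.5326 0.1237] [0.5651 0.0985] 0.0412 142.2
side 13 [0.5454 0.084 ] [0.5688 0.0993] 0.028 -146.9
side 13 [0.5326 0.1237] [0.5688 0.0993] 0.0437 146.0
disc centre [0.56686056 0.10196265 0.041     ]
```

>>> {"name": "jog_arm", "arguments": {"plan": [{"offset": [-0.4,-0.27,0],"twist": [0,0,0],"fingers": 0.3},{"offset": [-0.8,-0.54,0],"twist": [0,0,0],"fingers": 0.3},{"offset": [-1,-0.673,0],"twist": [0,0,0],"fingers": 0.3},{"offset": [-1,-0.673,0],"twist": [0,0,0],"fingers": 0.3}], "newtons": 20}}

```text
clock: 1.6
position: [0.3269, 0.4348, 0.2442]
ee_rot: [0.568, 3.088, -0.001]
force: [-0.1, 0.2, 0.0]
width: 0.655
gripper_force: 0.0
```

>>> {"name": "jog_arm", "arguments": {"plan": [{"offset": [-0.4,-0.27,0],"twist": [0,0,0],"fingers": 0.0},{"offset": [-0.8,-0.54,0],"twist": [0,0,0],"fingers": 0.0},{"offset": [-1,-0.673,0],"twist": [0,0,0],"fingers": 0.0},{"offset": [-1,-0.673,0],"twist": [0,0,0],"fingers": 0.0}]}}

```text
clock: 2.1
position: [0.4312, 0.2886, 0.244]
ee_rot: [0.566, 3.089, -0.001]
force: [-1.3, 0.9, -0.3]
width: 0.499
gripper_force: 0.0
```

>>> {"name": "jog_arm", "arguments": {"plan": [{"offset": [-0.4,-0.27,0],"twist": [0,0,0],"fingers": 0.0},{"offset": [-0.8,-0.54,0],"twist": [0,0,0],"fingers": 0.0},{"offset": [-1,-0.673,0],"twist": [0,0,0],"fingers": 0.0},{"offset": [-1,-0.673,0],"twist": [0,0,0],"fingers": 0.0},{"offset": [-1,-0.673,0],"twist": [0,0,0],"fingers": 0.0}]}}

```text
clock: 2.72
position: [0.5335, 0.1472, 0.2435]
ee_rot: [-0.553, -3.092, -0.001]
force: [-0.4, -0.5, -0.3]
width: 0.498
gripper_force: 0.0
```

>>> {"name": "jog_arm", "arguments": {"plan": [{"offset": [-0.32,-0.22,0.13],"twist": [0,0,-0.028],"fingers": 0.0},{"offset": [-0.32,-0.22,0.26],"twist": [0,0,-0.056],"fingers": 0.0},{"offset": [-0.32,-0.22,0.39],"twist": [0,0,-0.084],"fingers": 0.0},{"offset": [-0.32,-0.22,0.5],"twist": [0,0,-0.112],"fingers": 0.0},{"offset": [-0.32,-0.22,0.65],"twist": [0,0,-0.14],"fingers": 0.0},{"offset": [-0.32,-0.22,0.78],"twist": [0,0,-0.17],"fingers": 0.0},{"offset": [-0.32,-0.22,0.78],"twist": [0,0,-0.17],"fingers": 0.0}], "newtons": 8}}

```text
clock: 3.6
position: [0.5659, 0.0999, 0.1256]
ee_rot: [1.098, -2.941, -0.003]
force: [-0.9, 1.3, 0.4]
width: 0.503
gripper_force: 0.0
```

```bash
python3 - <<'E'
from h import *
s=observe();print(s["position"],s["ee_rot"],s["joints"].round(2))
print(R.from_rotvec(s["ee_rot"]).as_matrix().round(3))
a=get_image("top");b=get_image("side")
o=np.hstack([cv2.resize(i[y:y+120,x:x+80,::-1],None,fx=5,fy=5,interpolation=2) for i,x,y in((a,290,180),(b,300,140))])
cv2.imwrite("pics/hover.png",o)
E
```

```text
[0.56589424 0.09988382 0.12555898] [ 1.09755488e+00 -2.94080678e+00 -2.80195779e-03] [-0.26  0.48 -0.01  1.83  0.    0.84  2.01]
[[-0.755 -0.655 -0.003]
 [-0.655  0.755  0.001]
 [ 0.002  0.003 -1.   ]]
```

View pics/hover.png

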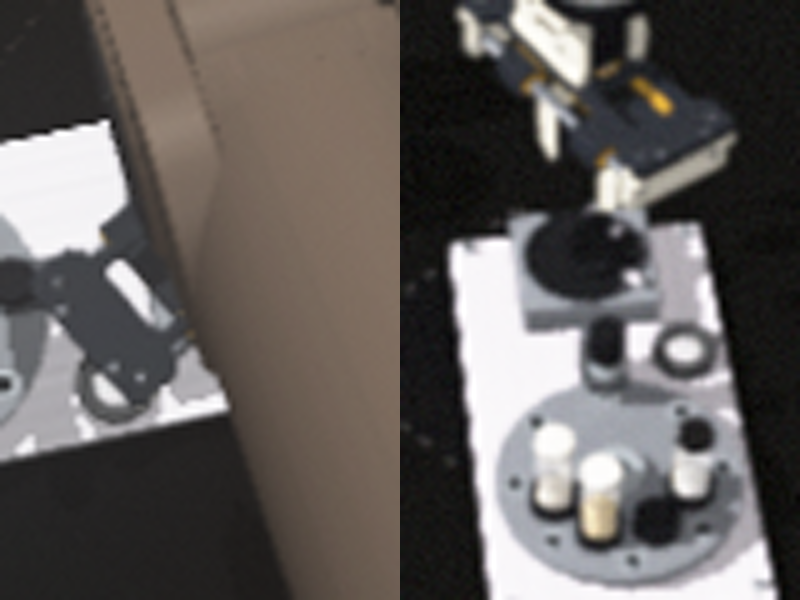

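The side view shows the gripper above the dial with the needle and clip still visible below it. I'll lower the gripper and close it on the bar.

>>> {"name": "jog_arm", "arguments": {"plan": [{"offset": [0,0,0.2],"twist": [0,0,0],"fingers": 0.0},{"offset": [0,0,0.37],"twist": [0,0,0],"fingers": 0.0},{"offset": [0,0,0.37],"twist": [0,0,0],"fingers": 0.0},{"offset": [0,0,0.37],"twist": [0,0,0],"fingers": -1},{"offset": [0,0,0.37],"twist": [0,0,0],"fingers": -1},{"offset": [0,0,0.37],"twist": [0,0,0],"fingers": -1},{"offset": [0,0,0.37],"twist": [0,0,0],"fingers": -1},{"offset": [0,0,0.37],"twist": [0,0,0],"fingers": -1}], "newtons": 8}}

```text
clock: 4.7
position: [0.5654, 0.1018, 0.0722]
ee_rot: [1.1, -2.941, -0.008]
force: [-10.9, 11.0, 12.3]
width: 0.131
gripper_force: 8.0
```

>>> {"name": "jog_arm", "arguments": {"plan": [{"offset": [0,0.02,-0.02],"twist": [0,0,0],"fingers": -1},{"offset": [0,0.02,-0.02],"twist": [0,0,0],"fingers": -1}]}}

```text
clock: 4.95
position: [0.5646, 0.1015, 0.0742]
ee_rot: [1.097, -2.943, -0.003]
force: [-3.6, 6.6, -2.3]
width: 0.13
gripper_force: 8.0
```

```bash
python3 - <<'E'
from h import *
s=observe();print(s["position"],s["force"],s["ft_torque"],s["width"],s["gripper_force"])
b=get_image("side")
print([(x["conf"],np.array(x["at"])*[400,640]) for x in landmark_of("pointer_tip","side")[:2]],[(x["conf"],np.array(x["at"])*[400,640]) for x in landmark_of("marker_tip","side")[:2]])
cv2.imwrite("pics/g1.png",cv2.resize(b[130:230,290:420,::-1],None,fx=6,fy=6,interpolation=2))
E
```

```text
[0.56458045 0.10149503 0.07423808] [-3.60577341  6.58360521 -2.30803234] [1.44353322 0.75073199 0.05513039] 0.1297878152847824 7.998134940862656
[(0.46, array([183.   , 343.488]))] []
```

View pics/g1.png

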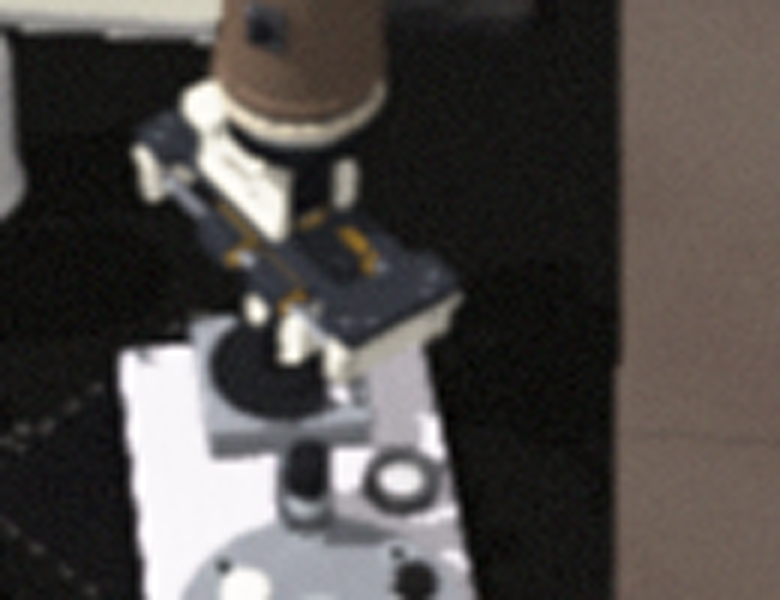

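>>> {"name": "jog_arm", "arguments": {"plan": [{"offset": [0,0.01,0],"twist": [0,0,0.0],"fingers": -1},{"offset": [0,0.01,0],"twist": [0,0,0.02],"fingers": -1},{"offset": [0,0.01,0],"twist": [0,0,0.045],"fingers": -1},{"offset": [0,0.01,0],"twist": [0,0,0.07],"fingers": -1},{"offset": [0,0.01,0],"twist": [0,0,0.095],"fingers": -1},{"offset": [0,0.01,0],"twist": [0,0,0.1],"fingers": -1},{"offset": [0,0.01,0],"twist": [0,0,0.1],"fingers": -1}], "newtons": 20}}

```text
clock: 5.98
position: [0.5635, 0.1041, 0.0743]
ee_rot: [0.135, -3.137, -0.005]
force: [-3.0, 10.3, -1.2]
width: 0.125
gripper_force: 20.0
```

>>> {"name": "jog_arm", "arguments": {"plan": [{"offset": [0,0.012,0],"twist": [0,0,0.0],"fingers": -1},{"offset": [0,0.012,0],"twist": [0,0,0.025],"fingers": -1},{"offset": [0,0.012,0],"twist": [0,0,0.05],"fingers": -1},{"offset": [0,0.012,0],"twist": [0,0,0.075],"fingers": -1},{"offset": [0,0.012,0],"twist": [0,0,0.1],"fingers": -1},{"offset": [0,0.012,0],"twist": [0,0,0.105],"fingers": -1},{"offset": [0,0.012,0],"twist": [0,0,0.105],"fingers": -1}]}}

```text
clock: 6.85
position: [0.5642, 0.1069, 0.0743]
ee_rot: [-0.888, -3.012, -0.006]
force: [-1.7, 13.4, -4.8]
width: 0.13
gripper_force: 20.0
```

```bash
python3 - <<'E'
from h import *
s=observe();print(s["position"],s["force"],s["ft_torque"],s["width"]);m=R.from_rotvec(s["ee_rot"]).as_matrix();print("x ang",np.degrees(np.arctan2(m[1,0],m[0,0])))
a=get_image("top");b=get_image("side")
for t in("pointer_tip","marker_tip","dial_axis"):
  for n in("top","side"):
    print(t,n,[(round(x["conf"],2),np.array(x["at"])*[400,640]) for x in landmark_of(t,n)[:1]])
o=np.hstack([cv2.resize(i[y:y+80,x:x+60,::-1],None,fx=6.5,fy=6.5,interpolation=2) for i,x,y in((a,300,190),(b,310,150))])
cv2.imwrite("pics/g2.png",o)
E
```

```text
[0.56416549 0.10692039 0.07430106] [-1.68001065 13.38593206 -4.8378925 ] [2.92534116 0.1795324  0.05944747] 0.12956071105867328
x ang 147.16467567978444
pointer_tip top []
pointer_tip side []
marker_tip top []
marker_tip side []
dial_axis top [(0.33, array([218.4  , 207.616]))]
dial_axis side [(0.66, array([186.2 , 336.32]))]
```

View pics/g2.png

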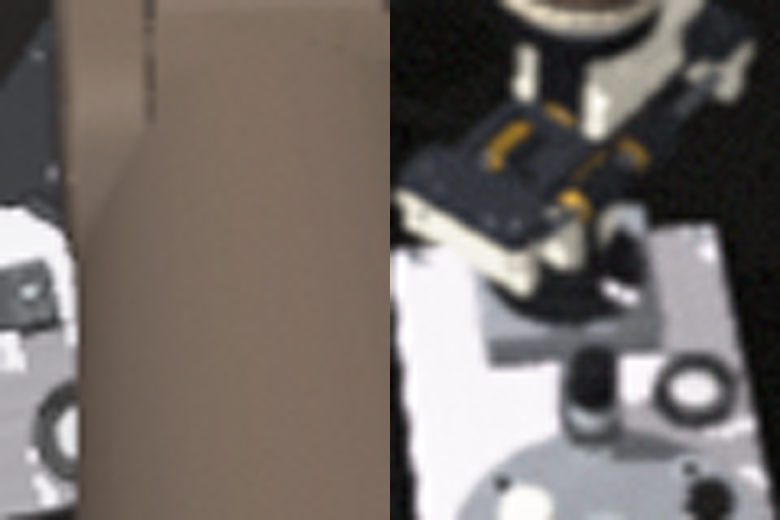

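>>> {"name": "jog_arm", "arguments": {"plan": [{"offset": [0,0,0],"twist": [0,0,0],"fingers": -0.4},{"offset": [0,0,0],"twist": [0,0,0],"fingers": -0.4},{"offset": [0,0,0],"twist": [0,0,0],"fingers": -0.4}]}}

```text
clock: 7.62
position: [0.5647, 0.1019, 0.0745]
ee_rot: [0.894, 3.011, -0.001]
force: [0.6, -0.0, -0.0]
width: 0.298
gripper_force: 0.0
```

>>> {"name": "jog_arm", "arguments": {"plan": [{"offset": [0,0,-0.25],"twist": [0,0,0],"fingers": -0.4},{"offset": [0,0,-0.5],"twist": [0,0,0],"fingers": -0.4},{"offset": [0,0,-0.7],"twist": [0,0,0],"fingers": -0.4},{"offset": [0,0.4,-0.7],"twist": [0,0,0],"fingers": -0.4},{"offset": [0,0.8,-0.7],"twist": [0,0,0],"fingers": -0.4},{"offset": [0.2,1,-0.7],"twist": [0,0,0],"fingers": -0.4},{"offset": [0.2,1,-0.7],"twist": [0,0,0],"fingers": -0.4}]}}

```text
clock: 8.5
position: [0.6197, 0.2496, 0.1784]
ee_rot: [-0.883, -3.013, -0.002]
force: [-0.7, -0.6, 0.4]
width: 0.3
gripper_force: 0.0
```

```bash
python3 - <<'E'
from h import *
a=get_image("top");b=get_image("side")
for t in("pointer_tip","marker_tip","dial_axis","plunger_knob"):
  for n in("top","side"):
    print(t,n,[(round(x["conf"],2),np.array(x["at"])*[400,640],onz(n,x["at"],.045+.025*(t=="dial_axis")+.035*(t=="plunger_knob")).round(4)) for x in landmark_of(t,n)[:1]])
cv2.imwrite("pics/t2.png",a[...,::-1]);cv2.imwrite("pics/s2.png",b[...,::-1])
o=np.hstack([cv2.resize(i[y:y+50,x:x+40,::-1],None,fx=10,fy=10,interpolation=2) for i,x,y in((a,310,205),(b,320,165))])
cv2.imwrite("pics/g3.png",o)
E
```

```text
pointer_tip top [(0.59, array([238.48 , 323.008]), array([0.5432, 0.1305, 0.045 ]))]
pointer_tip side [(0.62, array([192.2  , 345.472]), array([0.5372, 0.111 , 0.045 ]))]
marker_tip top [(0.22, array([155.4, 313.6]), array([0.7723, 0.1531, 0.045 ]))]
marker_tip side []
dial_axis top [(0.69, array([226.92, 332.48]), array([0.5705, 0.1058, 0.07  ]))]
dial_axis side [(0.81, array([184.2  , 337.024]), array([0.5666, 0.1011, 0.07  ]))]
plunger_knob top [(0.19, array([275.68 , 443.776]), array([ 0.4435, -0.169 ,  0.08  ]))]
plunger_knob side [(0.65, array([206.88, 340.48]), array([0.5475, 0.2051, 0.08  ]))]
```

View pics/g3.png

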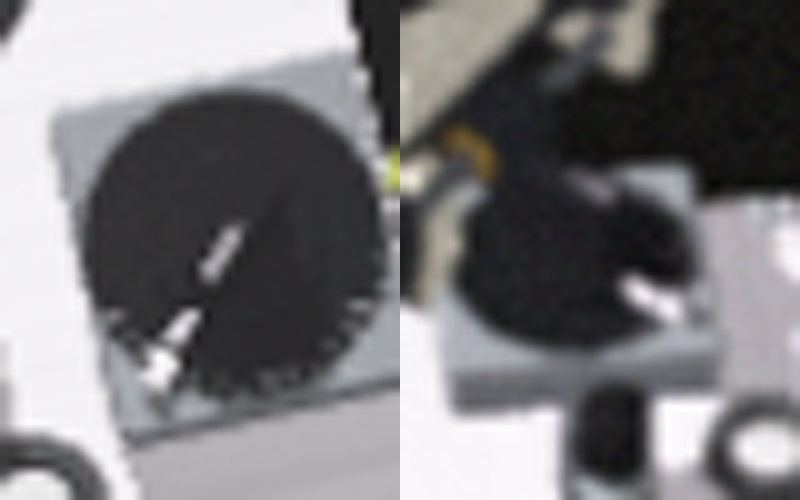

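The top crop shows the needle, around (180, 328), running into the clip at (158, 372), so they are within a couple of degrees. I'll measure that numerically.

```bash
python3 - <<'E'
from h import *
for f,n,box in(("t2","top",(310,205)),("s2","side",(320,165))):
    g=cv2.imread(f"pics/{f}.png",0).astype(float)
    x,y=box;print(n)
    r=(slice(234,248),slice(321,334)) if n=="top" else (slice(189,200),slice(340,351))
    print("cols",r[1].start,"rows",r[0].start);print(g[r].astype(int))
g=cv2.imread("pics/t2.png",0)
m=(cv2.resize(g[205:255,310:350],None,fx=8,fy=8,interpolation=2)<75).astype(np.uint8)
k,l,s,c=cv2.connectedComponentsWithStats(m); j=l[int(30*8),int(24*8)]
cs,_=cv2.findContours((l==l[int(15*8),int(20*8)]).astype(np.uint8),0,1)
h=cv2.convexHull(max(cs,key=cv2.contourArea)); e=cv2.fitEllipse(h);print("disc px",e[0][0]/8+310,e[0][1]/8+205,np.array(e[1])/8)
E
```

```text
top
cols 321 rows 234
[[ 51  52  51  51  47  44  47  49  44  39  39  39  41]
 [ 51  50  50  51  50  47  44  46  46  42  42  42  43]
 [120  75  51  50  52  49  69 167 173  42  43  43  43]
 [ 76  58  51  50  50  51 174 209 111  41  41  42  42]
 [ 61  70  76  51  51 138 211 179  50  41  42  42  42]
 [130  83  58  99 120 119 134  86  42  41  43  42  42]
 [160 133  92 123 219 230 133  46  48  45  42  43  42]
 [162 164 130 120 220 245 209  48  50  47  44  43  42]
 [165 173 171 210 239 228 133  68  75  46  53  55  42]
 [160 172 173 172 201 188  77  76  82  50  59  59  52]
 [149 168 170 147 125 126 100 129 131  84  74  55  75]
 [147 164 171 145 106 106 131 161 163 155 133  98 102]
 [161 161 169 163 136 107 138 166 158 146 126 104 102]
 [188 162 170 164 147 127 122 120 111 101 101 113 122]]
side
cols 340 rows 189
[[ 28  23  22  18  20  23  23  39  60  97 145]
 [ 22  22  20  19  20  25  32  37  43  89 135]
 [ 25  25  23  24  18  15  21  27  41  79 131]
 [ 27  33  70  91  55  26  25  28  47  82 127]
 [ 30  52 128 189 162  98  72  71  76 122 149]
 [ 25  40 111 201 235 193 178 162 131 150 166]
 [ 24  27  55 122 174 198 233 220 154 138 153]
 [ 31  30  33  51  85 139 202 216 158 117 122]
 [ 33  34  35  46  65  90 142 175 158 128 132]
 [ 36  39  54  74 104 128 159 173 173 162 163]
 [ 63  86 103 125 150 166 170 171 172 168 165]]
disc px 333.43218421936035 229.59288024902344 [30.00882339 30.64948273]
```

```bash
python3 - <<'E'
from h import *
c=onpx("top",333.43,229.59,.041)[:2]
def A(n,u,v,z,c): d=onpx(n,u,v,z)[:2]-c; return np.hypot(*d).round(4),np.degrees(np.arctan2(d[1],d[0])).round(1)
# +0.0: pixel centres at integers
print("c",c)
for z in(.041,.045): print("needle",A("top",327.8,237.1,z,c))
for z in(.041,.045): print("clip",A("top",325.5,241.3,z,c))
for cc in(c,c+[0,-.002],c+[-.003,0]):
  print("side",A("side",343.6,193.5,.045,cc),A("side",346.5,195.6,.043,cc))
  print("  pred px", [np.round(proj("side",[*(cc+r*np.array([np.cos(a),np.sin(a)])),.045]),1) for a in np.radians([143,147]) for r in(.026,.033,.037)])
E
```

```text
c [0.56689306 0.10241451]
needle (np.float64(0.025), np.float64(142.3))
needle (np.float64(0.0254), np.float64(142.6))
clip (np.float64(0.0376), np.float64(145.0))
clip (np.float64(0.038), np.float64(145.2))
side (np.float64(0.0282), np.float64(148.1)) (np.float64(0.0401), np.float64(147.9))
  pred px [array([342.6, 193.6]), array([344.2, 194.7]), array([345.1, 195.3]), array([343. , 193.3]), array([344.7, 194.3]), array([345.6, 194.9])]
side (np.float64(0.0293), np.float64(144.8)) (np.float64(0.0412), np.float64(145.6))
  pred px [array([342.7, 193.1]), array([344.3, 194.2]), array([345.2, 194.9]), array([343. , 192.8]), array([344.7, 193.8]), array([345.7, 194.4])]
side (np.float64(0.0257), np.float64(144.6)) (np.float64(0.0376), np.float64(145.5))
  pred px [array([343.5, 193.7]), array([345.1, 194.8]), array([346.1, 195.4]), array([343.9, 193.4]), array([345.6, 194.4]), array([346.6, 194.9])]
```

The top view puts the needle about 2.5° past the clip, and the side view puts it 0–1° past. I'll regrip, now centred on the axis I worked out from the grasp, and trim back 1.5°.

>>> {"name": "jog_arm", "arguments": {"plan": [{"offset": [-0.1,-0.4,0],"twist": [0,0,0],"fingers": -0.4},{"offset": [-0.2,-0.8,0],"twist": [0,0,0],"fingers": -0.4},{"offset": [-0.232,-1,0],"twist": [0,0,-0.004],"fingers": -0.4},{"offset": [-0.232,-1,0.0],"twist": [0,0,-0.004],"fingers": -0.4},{"offset": [-0.232,-1,0.3],"twist": [0,0,-0.004],"fingers": -0.4},{"offset": [-0.232,-1,0.6],"twist": [0,0,-0.004],"fingers": -0.4},{"offset": [-0.232,-1,0.69],"twist": [0,0,-0.004],"fingers": -0.4},{"offset": [-0.232,-1,0.69],"twist": [0,0,-0.004],"fingers": -0.4},{"offset": [-0.232,-1,0.69],"twist": [0,0,-0.004],"fingers": -1},{"offset": [-0.232,-1,0.69],"twist": [0,0,-0.004],"fingers": -1},{"offset": [-0.232,-1,0.69],"twist": [0,0,-0.004],"fingers": -1},{"offset": [-0.232,-1,0.69],"twist": [0,0,-0.004],"fingers": -1}], "newtons": 20}}

```text
clock: 10.5
position: [0.5709, 0.1026, 0.0774]
ee_rot: [0.851, 3.02, 0.007]
force: [4.4, 6.1, -3.3]
width: 0.13
gripper_force: 19.9
```

```bash
python3 - <<'E'
from h import *
s=observe();print(s["position"],s["force"],s["ft_torque"],s["width"]);m=R.from_rotvec(s["ee_rot"]).as_matrix();print("x ang",np.degrees(np.arctan2(m[1,0],m[0,0])))
E
```

```text
[0.57092557 0.10259329 0.07744445] [ 4.4204816   6.12078965 -3.34489511] [ 1.22244955 -1.05092809 -0.04148475] 0.1301549964536783
x ang 148.53594665380814
```

>>> {"name": "jog_arm", "arguments": {"plan": [{"offset": [0,0.015,0],"twist": [0,0,0],"fingers": -1},{"offset": [0,0.015,0],"twist": [0,0,0],"fingers": -0.4},{"offset": [0,0.015,0],"twist": [0,0,0],"fingers": -0.4},{"offset": [0,0.015,-0.2],"twist": [0,0,0],"fingers": -0.4},{"offset": [0,0.015,-0.5],"twist": [0,0,0],"fingers": -0.4},{"offset": [0,0.015,-0.6],"twist": [0,0,0],"fingers": -0.4},{"offset": [0.0,0.4,-0.6],"twist": [0,0,0],"fingers": -0.1},{"offset": [0.0,0.8,-0.6],"twist": [0,0,0],"fingers": -0.1},{"offset": [0.2,1,-0.6],"twist": [0,0,0],"fingers": -0.1},{"offset": [0.2,1,-0.6],"twist": [0,0,0],"fingers": -0.1}]}}

```text
clock: 11.75
position: [0.6194, 0.2488, 0.1642]
ee_rot: [-0.843, -3.023, -0.001]
force: [-0.2, -0.8, -0.5]
width: 0.453
gripper_force: 0.0
```

```bash
python3 - <<'E'
from h import *
s=observe();print(s["position"],s["ee_rot"]);m=R.from_rotvec(s["ee_rot"]).as_matrix();print("x ang",np.degrees(np.arctan2(m[1,0],m[0,0])))
T=np.mean([get_image("top") for _ in range(4)],0).astype(np.uint8);S=np.mean([get_image("side") for _ in range(4)],0).astype(np.uint8)
cv2.imwrite("pics/t3.png",T[...,::-1])
g=cv2.cvtColor(T,7);h=cv2.cvtColor(S,7)
print(g[234:248,321:334]);print(h[189:200,340:351])
o=np.hstack([cv2.resize(i[y:y+25,x:x+20,::-1],None,fx=20,fy=20,interpolation=2) for i,x,y in((T,320,225),(S,332,178))])
cv2.imwrite("pics/g4.png",o)
E
```

```text
[0.61935765 0.24877353 0.16415874] [-8.43463917e-01 -3.02303486e+00 -1.07903784e-03]
x ang 148.8204720530816
[[ 50  50  50  50  46  42  47  49  45  38  38  38  41]
 [ 50  50  50  50  49  45  42  45  45  41  41  41  42]
 [120  74  51  50  50  48  66 187 199  41  42  42  42]
 [ 75  57  50  50  50  49 138 188 135  41  41  40  41]
 [ 60  69  74  50  50  74 163 170  57  42  41  42  42]
 [130  82  58  99 119 104 128 106  45  45  42  42  42]
 [159 133  91 123 218 231 135  53  45  46  42  42  42]
 [162 165 131 119 220 246 209  46  49  46  42  42  41]
 [165 173 172 210 240 228 133  66  74  47  52  54  42]
 [161 172 173 172 200 189  76  75  81  50  58  57  52]
 [148 168 170 146 125 126 100 129 131  83  73  55  74]
 [147 164 169 145 106 106 131 161 163 155 134  98 102]
 [161 161 169 163 137 107 138 167 158 146 127 104 102]
 [189 161 169 163 147 127 122 121 113 102 100 112 123]]
[[ 20  21  21  20  23  21  26  37  59  97 144]
 [ 22  17  20  20  20  22  28  37  45  84 138]
 [ 26  22  20  24  19  18  23  29  44  81 132]
 [ 27  39  85 117  67  26  21  31  47  84 126]
 [ 31  65 161 226 184 103  71  69  77 118 147]
 [ 23  45 126 220 246 197 175 161 129 151 164]
 [ 22  27  59 126 179 199 234 220 157 140 152]
 [ 30  31  32  49  85 139 203 216 158 116 124]
 [ 32  31  33  46  68  93 143 174 157 128 127]
 [ 32  38  51  73 103 127 160 172 174 166 162]
 [ 65  85 104 125 151 164 169 172 170 169 164]]
```

View pics/g4.png

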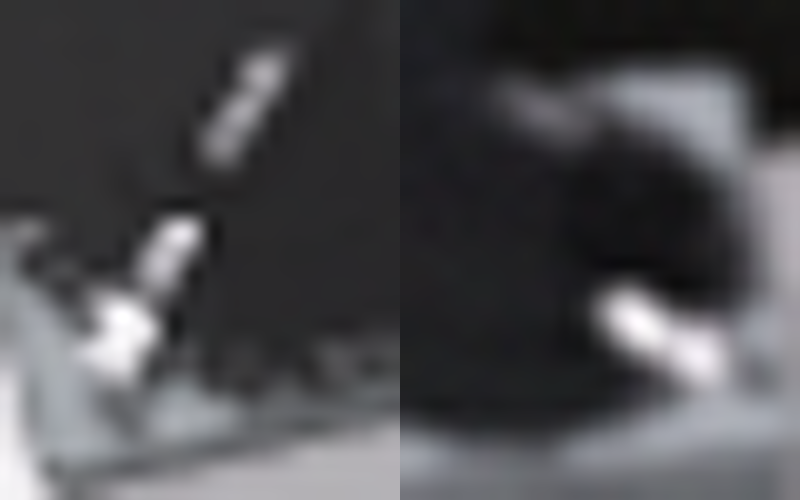

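The top view now shows the needle collinear with the clip: its extrapolated column is 325.6 against 325.5 for the clip. The side view agrees. Next is the plunger.

>>> {"name": "jog_arm", "arguments": {"plan": [{"offset": [0.1,-0.16,0],"twist": [0,0,0.026],"fingers": 0.0},{"offset": [0.2,-0.32,0],"twist": [0,0,0.052],"fingers": 0.0},{"offset": [0.28,-0.48,0],"twist": [0,0,0.078],"fingers": 0.0},{"offset": [0.28,-0.48,0],"twist": [0,0,0.104],"fingers": 0.0},{"offset": [0.28,-0.48,0.0],"twist": [0,0,0.131],"fingers": 0.0},{"offset": [0.28,-0.48,0.0],"twist": [0,0,0.131],"fingers": 0.0},{"offset": [0.28,-0.48,0.2],"twist": [0,0,0.131],"fingers": 0.0},{"offset": [0.28,-0.48,0.4],"twist": [0,0,0.131],"fingers": 0.0},{"offset": [0.28,-0.48,0.54],"twist": [0,0,0.131],"fingers": 0.0},{"offset": [0.28,-0.48,0.54],"twist": [0,0,0.131],"fingers": 0.0}], "newtons": 8}}

```text
clock: 13.4
position: [0.547, 0.2037, 0.0835]
ee_rot: [-1.988, -2.431, 0.004]
force: [-0.0, 0.6, 0.6]
width: 0.5
gripper_force: 0.0
```

>>> {"name": "jog_arm", "arguments": {"plan": [{"offset": [0,0,0],"twist": [0,0,0],"fingers": -1},{"offset": [0,0,0],"twist": [0,0,0],"fingers": -1},{"offset": [0,0,0],"twist": [0,0,0],"fingers": -1},{"offset": [0,0,0],"twist": [0,0,0],"fingers": -1}]}}

```text
clock: 13.9
position: [0.5475, 0.2043, 0.0855]
ee_rot: [-1.991, -2.429, -0.0]
force: [-3.6, -0.9, 5.7]
width: 0.258
gripper_force: 8.0
```

```bash
python3 - <<'E'
from h import *
s=observe();print(s["position"],s["force"],s["ft_torque"],s["width"]*92,s["gripper_force"]);m=R.from_rotvec(s["ee_rot"]).as_matrix();print(m.round(3))
b=get_image("side");get_image("top")
print([(x["conf"],np.array(x["at"])*[400,640]) for x in landmark_of("plunger_knob","side")[:1]])
o=cv2.resize(b[150:250,280:410,::-1],None,fx=6,fy=6,interpolation=2)
cv2.imwrite("pics/g5.png",o)
E
```

```text
[0.54749576 0.20428466 0.08549947] [-3.59937515 -0.93799397  5.7355217 ] [-0.21268628  0.8565095   0.04443812] 23.770264789954187 8.00025846416247
[[-0.196  0.981 -0.001]
 [ 0.981  0.196  0.001]
 [ 0.001 -0.    -1.   ]]
[(0.41, array([209.52, 340.8 ]))]
```

View pics/g5.png

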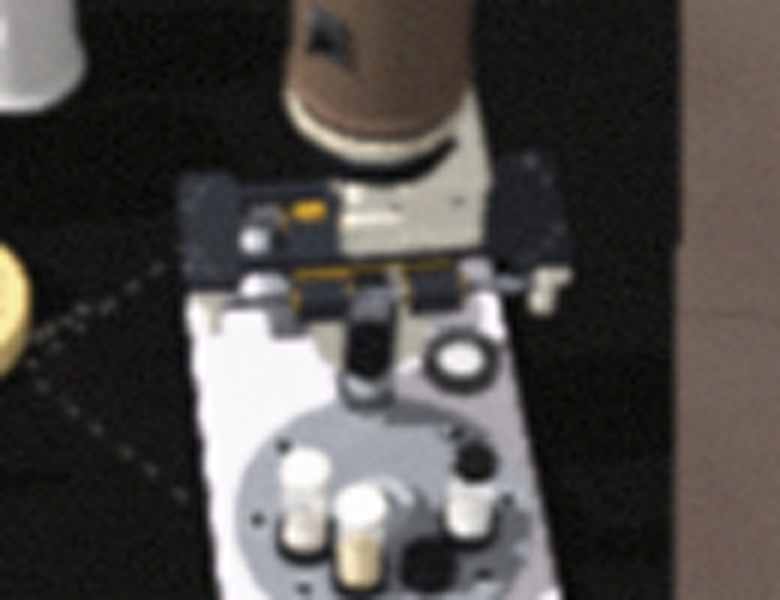

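The side view shows the knob (crop 370, 340) between the fingers, possibly a few mm towards the pads' +y edge. I'll reopen, shift 3 mm, regrip firmly and pull.

>>> {"name": "jog_arm", "arguments": {"plan": [{"offset": [0,0,0],"twist": [0,0,0],"fingers": -0.2},{"offset": [0,0,0],"twist": [0,0,0],"fingers": -0.2},{"offset": [0.022,-0.006,-0.01],"twist": [0,0,0],"fingers": -0.2},{"offset": [0.022,-0.006,-0.01],"twist": [0,0,0],"fingers": -0.2},{"offset": [0.022,-0.006,-0.01],"twist": [0,0,0],"fingers": -1},{"offset": [0.022,-0.006,-0.01],"twist": [0,0,0],"fingers": -1},{"offset": [0.022,-0.006,-0.01],"twist": [0,0,0],"fingers": -1},{"offset": [0.022,-0.006,-0.01],"twist": [0,0,0],"fingers": -1}], "newtons": 40}}

```text
clock: 15.05
position: [0.5467, 0.2074, 0.0862]
ee_rot: [1.992, 2.429, 0.001]
force: [3.6, 0.1, -2.8]
width: 0.253
gripper_force: 40.0
```

>>> {"name": "jog_arm", "arguments": {"plan": [{"offset": [0,0,-0.02],"twist": [0,0,0],"fingers": -1},{"offset": [0,0,-0.04],"twist": [0,0,0],"fingers": -1},{"offset": [0,0,-0.06],"twist": [0,0,0],"fingers": -1},{"offset": [0,0,-0.06],"twist": [0,0,0],"fingers": -1}]}}

```text
clock: 15.55
position: [0.5467, 0.2074, 0.0953]
ee_rot: [1.992, 2.429, 0.001]
force: [6.2, -0.8, -9.0]
width: 0.248
gripper_force: 40.0
```

>>> {"name": "jog_arm", "arguments": {"plan": [{"offset": [0,0,-0.02],"twist": [0,0,0],"fingers": -1},{"offset": [0,0,-0.035],"twist": [0,0,0],"fingers": -1},{"offset": [0,0,-0.035],"twist": [0,0,0],"fingers": -1}]}}

```text
clock: 15.92
position: [0.5466, 0.2074, 0.1003]
ee_rot: [1.992, 2.429, 0.0]
force: [5.8, 0.8, -11.9]
width: 0.249
gripper_force: 40.0
```

>>> {"name": "jog_arm", "arguments": {"plan": [{"offset": [0,0,-0.02],"twist": [0,0,0],"fingers": -1},{"offset": [0,0,-0.02],"twist": [0,0,0],"fingers": -1},{"offset": [0,0,-0.02],"twist": [0,0,0],"fingers": -1}]}}

```text
clock: 16.3
position: [0.5464, 0.2073, 0.1007]
ee_rot: [1.991, 2.428, -0.003]
force: [17.2, 4.0, -40.8]
width: 0.248
gripper_force: 39.9
```

>>> {"name": "jog_arm", "arguments": {"plan": [{"offset": [0,-0.003,0.011],"twist": [0,0,0],"fingers": -1},{"offset": [0,-0.003,0.011],"twist": [0,0,0],"fingers": -1},{"offset": [0,-0.003,0.011],"twist": [0,0,0],"fingers": -1},{"offset": [0,-0.003,0.011],"twist": [0,0,0],"fingers": -1}]}}

```text
clock: 16.8
position: [0.5465, 0.2073, 0.1005]
ee_rot: [1.991, 2.428, -0.0]
force: [12.7, 2.6, -25.5]
width: 0.251
gripper_force: 40.0
```

```bash
python3 - <<'E'
from h import *
s=observe();print(s["position"],s["force"],s["width"]*92,s["gripper_force"])
b=get_image("side")
h=cv2.cvtColor(b,7);print(h[191:198,340:351])
for t in("plunger_knob","window_holder"):print([(x["conf"],np.array(x["at"])*[400,640]) for x in landmark_of(t,"side")[:1]])
print(proj("side",[.5465,.2055,.08]),proj("side",[.5465,.2055,.094]))
s=observe();print(s["position"],s["force"])
E
```

```text
[0.54649968 0.20731627 0.10053735] [ 12.68676261   2.55763762 -25.46884086] 23.05284271827367 39.99380419962108
[[ 49  43  47  52  52  57  68  64  63  63  67]
 [ 73  66 106 129  86  62  81  60  58  51  48]
 [ 52  73 162 225 183 106  90  71  62  54  51]
 [ 35  54 131 223 243 164 107  97  96  67  52]
 [ 66  81 108 163 190 148 127 121 111  75  53]
 [ 90 111 109 121 145 131 112 112  98  61  46]
 [ 71  76  83  95 111  91  94 105  90  51  36]]
[(0.61, array([207.2  , 340.928]))]
[(0.57, array([211.4  , 355.328]))]
(np.float64(340.793206543286), np.float64(206.99662078087135)) (np.float64(340.92926571130226), np.float64(204.0854107493051))
[0.54650883 0.20734318 0.10058164] [ 12.67590744   3.71549187 -23.98350579]
```

```bash
python3 -c "
from cell import *
print(sign_off())"
```

```text
the job is handed in; nothing more can be done
None
```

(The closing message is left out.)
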